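# Make up the barbecue caddy and the breakfast caddy

## Robot

A 6-joint arm with a two-finger parallel gripper is mounted at the origin on a cart in front of the work surface, level with it; the furniture and walls round the work are solid. World frame = base frame: x ahead of the robot, y to its left, z up, the work surface at z = 0. Lengths are in m, angles in rad, forces in N, time in s.
With the tool pointing down it reaches from about 0.35 to 0.775 m from the base axis. Payload 5.5 kg.
Tool frame: the origin (TCP) lies at the very end of the fingers, on their centre line; the grasp point (between the pads) lies 19 mm behind it; z points along the fingers, y is the line along which they close (so a half turn about z gives the same grasp; the last joint's range is limited). The gripper opens to 85 mm and grips with 20 to 120 N. Pads are 22 mm wide; open, the fingers measure 114 mm over their backs; the gripper's body (76 mm by 85 mm) begins 54 mm behind the grasp point. The pads swing forward as they close: fully open they stand 13 mm farther back than shut.
Start: joints at [-1.46, 0.313, 0.046, 1.304, 0, 1.431], TCP at [0.143, -0.557, 0.231] pointing down, gripper open.
Joint ranges: [-2.76, 2.76], [-0.86, 1.69], [-1.03, 1.26], [-2.2, 2.34], [-1.47, 1.5], [-3.14, 3.14]. Speed limits (rad/s): [2.57, 2.57, 3.14, 3.14, 3.14, 3.14].

## Interface

Orientations are given as a unit quaternion [w, x, y, z].
In Python, from workcell import get_state, read_camera, hand_in gives the robot as it stands.
- The arm moves only by the tool send_rows, never from a script. Its argument "increments" is a list of rows, each an object of numbers: "dx", "dy", "dz": the shift along the world's x, y, z in units of 25 mm (1.0 is 25 mm); "roll": the turn about the world's z in units of 8 degrees (1.0 is 8 degrees); "claw": the opening, from -1 (shut) to 1 (fully open). In form: [{"dx": .., "dy": .., "dz": .., "roll": .., "claw": ..}, ...]. A call has exactly 5 rows; each row is the pose to reach, as a shift and turn from the pose commanded when the call began; what a row does not reach only later rows make up. A row lasts 1/8 s, in which the tool goes at most 62.5 mm and 10.7 degrees, less where a joint would pass 70% of its speed; a pose out of reach is approached as far as the arm can. A call with a gripper value outside its range is refused whole. The fingers move at their own pace and stop on an object; "grip_force" is the grip in N (left out, the last holds). Time passes only in rows, so rows that repeat a pose let the fingers close, or fill a call up. It gives the time, the measured TCP pose, the force, the opening and the grip force at its end, in the units of the state.
- get_state(): the state, without advancing time (a new reading comes with each control period).
- read_camera(name): name is "side" or "top" or "wrist"; returns a dict with "image" (384x512x3 uint8, blue, green, red), "fx", "fy", "cx", "cy" (pixels), "dist_coeffs" ([k1, k2, p1, p2, k3] as OpenCV has them; the pictures are not rectified), "world_to_cam" (4x4, takes a point from world to camera coordinates). Camera axes: x right, y up, looking along -z (the intrinsics and any distortion apply to the point x, -y, -z); pixel columns grow to the right and rows downward; lengths in m; the calibration is good to about 2 mm. A picture is of the moment at which its call begins. There is no depth.
- hand_in(): hands the job in; it is judged then, once.
The state is a dict: "clock": time; "joint_pos": joint angles; "qvel": joint speeds; "tau": joint torques, N m; "tcp_pos": TCP position; "orientation": TCP orientation; "wrist_force": force on the tool from outside, world axes, zero at the start; "ft_torque": the same for the moment, N m; "finger_gap": finger opening in m; "grip_force": force on a finger pad.
Only numpy, scipy, OpenCV 4.12 (cv2) and the standard library are available. Lean on these libraries where they do the work, as an engineer would, in place of code of your own. Each camera call takes 0.05 s, during which the arm holds its last target. There are 200 camera calls.

## Task

Make up the two wooden caddies. The long one goes out to the barbecue: lay the gas lighter in its low tray and stand the pepper mill and the small red-capped spice jar upright in cells of their own. The short one is for the boiled-egg breakfast: lay the teaspoon in its low tray and stand the salt shaker upright in a cell. Any free cell of the right caddy will do; leave the other things on the worktop where they are.

Things in the scene. Friction and masses are not known exactly. Their poses are not given: they have to be found in the camera images.
- caddy_long: Longer caddy with three cells, for the barbecue. Wooden, open, fixed. 238 (its x) x 182 (its y) mm outside; origin: centre of underside. Walls 4 mm; inner floor 5 mm above the worktop. +y side: row of 3 cells, 74 x 74 mm inside, walls 45 mm high, centres at y = +50, x = -78, 0 and +78 mm. -y side: low tray along its length, 230 x 96 mm inside, centre at x = 0, y = -39 mm, outer lip 18 mm high.
- caddy_short: Shorter caddy with two cells, for breakfast. Wooden, open, fixed. 160 (its x) x 182 (its y) mm outside; origin: centre of underside. Walls 4 mm; inner floor 5 mm above the worktop. +y side: row of 2 cells, 74 x 74 mm inside, walls 45 mm high, centres at y = +50, x = -39 and +39 mm. -y side: low tray along its length, 152 x 96 mm inside, centre at x = 0, y = -39 mm, outer lip 18 mm high.
- lighter: Gas lighter lying flat, 209 mm long (its y), 18 mm high, 0.06-0.12 kg. Origin: mid-length, on the underside. Blue grip y = 0 to +104 mm, 26 mm wide (x = -17 to +9); thin steel barrel, 10 mm thick, towards -y. Rigid trigger on the +x side, out to x = +17, at y = 22 to 42 mm. Grasp the grip across x at y = +5 to +18 mm. Either way round will do in the tray.
- teaspoon: Teaspoon with a red handle, lying flat, 132 mm long (its x), at most 26 mm wide, 11 mm high, 20 g. Origin: mid-length, on the underside. Grasp it across its y near the origin. Either way round will do.
- salt_shaker: Salt shaker standing upright: clear round body with a grey domed cap, no label, 44 mm diameter, 90 mm high, 0.07-0.14 kg. Origin: centre of its foot. The cap, from 66 mm up, is 34 mm in diameter and can be grasped.
- spice_jar: Small spice jar standing upright: glass, picture label, red cap; 45 mm diameter, 106 mm high, 0.08-0.15 kg. Origin: centre of its foot. The red cap, from 85 mm up, is 45 mm in diameter and can be grasped.
- pepper_mill: Turned brown wooden pepper mill standing upright, foot 58 mm in diameter, 170 mm high, 0.13-0.25 kg. Origin: centre of its foot. Grasp its rigid ball-shaped head, 48 mm in diameter, 123 to 159 mm above the foot. Once in a caddy, this tall thing is in the way of a gripper reaching low beside it.
- big_jar: Bystander, not to be moved: a larger jar with a red lid, 68 mm in diameter, 125 mm high, loose. Origin: centre of its foot.
- timer: Bystander, not to be moved: a cream round egg timer, 66 mm in diameter, 65 mm high, loose. Origin: centre of its foot. It stands at the end of a wall shelf that hangs 0.5 m above the worktop, beyond x = 0.63 m on the left (y above 0); keep the arm from swinging into that.

How it is judged:
At the end, for the whole second after the job is handed in: In the long caddy: lighter flat on the tray floor, pepper mill and spice jar each on the floor of a cell. In the short caddy: teaspoon flat on the tray floor, salt shaker on the floor of a cell. All within 5 mm of the floor, tilted under 0.12 rad, released and at rest (x of lighter in the frame of caddy_long between -0.119 and 0.119 m and y of lighter in the frame of caddy_long between -0.092 and 0.012 m and z of lighter in the frame of caddy_long between 0.001 and 0.01 m and angle between each of lighter, pepper_mill, spice_jar, teaspoon, salt_shaker's own z axis and vertical below 0.12 rad and linear speed of each of lighter, pepper_mill, spice_jar, teaspoon, salt_shaker below 0.02 m/s and angular speed of each of lighter, pepper_mill, spice_jar, teaspoon, salt_shaker below 0.6 rad/s and x of pepper_mill in the frame of caddy_long between -0.119 and 0.119 m and y of pepper_mill in the frame of caddy_long between 0.012 and 0.088 m and z of pepper_mill in the frame of caddy_long between 0.001 and 0.01 m and x of spice_jar in the frame of caddy_long between -0.119 and 0.119 m and y of spice_jar in the frame of caddy_long between 0.012 and 0.088 m and z of spice_jar in the frame of caddy_long between 0.001 and 0.01 m and x of teaspoon in the frame of caddy_short between -0.08 and 0.08 m and y of teaspoon in the frame of caddy_short between -0.092 and 0.012 m and z of teaspoon in the frame of caddy_short between 0.001 and 0.01 m and x of salt_shaker in the frame of caddy_short between -0.08 and 0.08 m and y of salt_shaker in the frame of caddy_short between 0.012 and 0.088 m and z of salt_shaker in the frame of caddy_short between 0.001 and 0.01 m); the robot touches nothing.
It fails at once if the big jar is shifted by more than 30 mm (distance of big_jar from where it was at the start of the episode above 0.03 m).
It fails at once if the egg timer is shifted by more than 30 mm (distance of timer from where it was at the start of the episode above 0.03 m).
It also fails if it takes over 144 s, if anything falls off the work surface, if the arm or the gripper's body presses on something with over 40 N, if the wrist force passes 120 N, or if a joint passes its speed limit or range.

## Working session

There is one attempt and no reset: what is moved stays moved. The work goes in short steps, Python scripts to look and compute and a tool call to move; the robot and the scene stay as the last step left them, time stands still between calls to the robot, and variables do not carry over. Pictures are saved under pics/ and viewed, at most 17 in all, crops included, and the job is handed in when it is done.

Besides the shell and the picture viewer there is one more tool, called after "Emit:" by a JSON object that holds its "op" and its "data". send_rows: Moves the arm, as the interface text tells. Its arguments: {"type":"object","properties":{"increments":{"type":"array","items":{"type":"object","properties":{"dx":{"type":"number"},"dy":{"type":"number"},"dz":{"type":"number"},"roll":{"type":"number"},"claw":{"type":"number"}}}},"grip_force":{"type":"number"}},"required":["increments"]}

```bash
mkdir -p pics
cat > h.py <<'E'
import numpy as np, cv2
from workcell import get_state, read_camera, hand_in
def cam(n,save=None):
    c=read_camera(n); c['K']=np.array([[c['fx'],0,c['cx']],[0,c['fy'],c['cy']],[0,0,1.]]); c['d']=np.array(c['dist_coeffs'],float)
    c['T']=np.array(c['world_to_cam']); c['image']=np.asarray(c['image'],np.uint8).copy()
    if save: cv2.imwrite('pics/'+save+'.png',c['image'])
    return c
def ray(c,uv):
    n=cv2.undistortPoints(np.array(uv,float).reshape(-1,1,2),c['K'],c['d']).reshape(-1,2)
    d=np.c_[n[:,0],-n[:,1],-np.ones(len(n))]; R=c['T'][:3,:3]
    return -R.T@c['T'][:3,3], d@R
def plane(c,uv,z):
    o,d=ray(c,uv); return o+d*((z-o[2])/d[:,2])[:,None]
def proj(c,P):
    p=np.atleast_2d(P)@c['T'][:3,:3].T+c['T'][:3,3]
    return cv2.projectPoints(p*[1,-1,-1],np.zeros(3),np.zeros(3),c['K'],c['d'])[0].reshape(-1,2)
E
python3 - <<'E'
from h import *
for n in('top','side','wrist'):
    c=cam(n,n+'0'); o,d=ray(c,[[256,192]]); print(n,o.round(3),d.round(3))
    t=cv2.resize(c['image'],(768,576)) if n!='wrist' else None
    if t is not None: cv2.imwrite('pics/%s0b.png'%n,t)
print(get_state())
E
```

```text
top [ 4.260e-01 -1.000e-03  1.014e+00] [[ 0.141  0.009 -0.99 ]]
side [0.227 1.246 0.66 ] [[ 0.249 -0.861 -0.443]]
wrist [ 0.214 -0.538  0.373] [[-0.287 -0.072 -0.955]]
{'clock': 0.15, 'joint_pos': array([-1.45958328e+00,  3.13852850e-01,  4.52372324e-02,  1.30360589e+00,
        1.66157534e-05,  1.43120555e+00]), 'qvel': array([ 0.00089381, -0.00121646,  0.00365755, -0.00204608, -0.00084751,
       -0.0009017 ]), 'tau': array([ 2.16948843e-03, -4.81065094e+01,  2.98814750e+01,  1.39268089e-02,
       -1.22185747e-04, -3.05143047e-06]), 'tcp_pos': array([ 0.14266252, -0.55662281,  0.23059841]), 'orientation': array([-7.12399562e-04,  9.92147228e-01,  1.25073461e-01,  1.84175316e-05]), 'wrist_force': array([-0.64528245,  0.05476958, -0.57397168]), 'ft_torque': array([ 0.00458386, -0.02755704,  0.00335961]), 'grip_force': 0.0, 'finger_gap': 0.08520357162906343}
```

View pics/top0b.png

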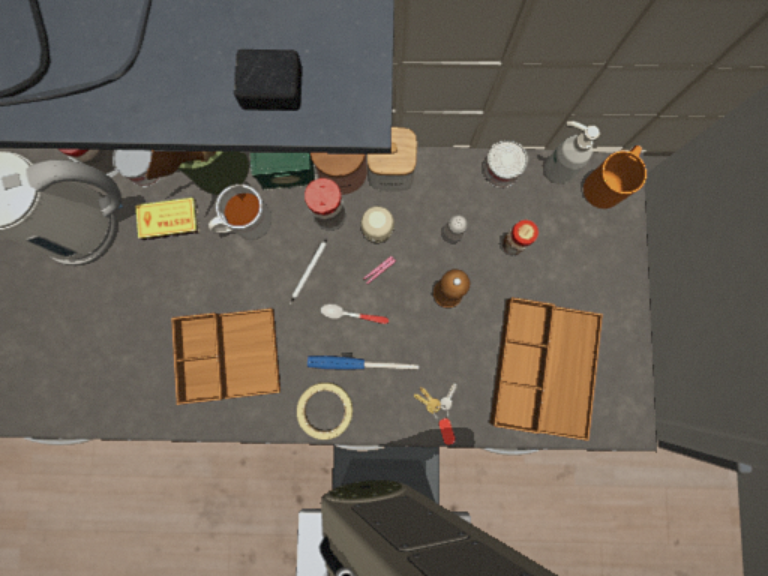

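View pics/side0b.png

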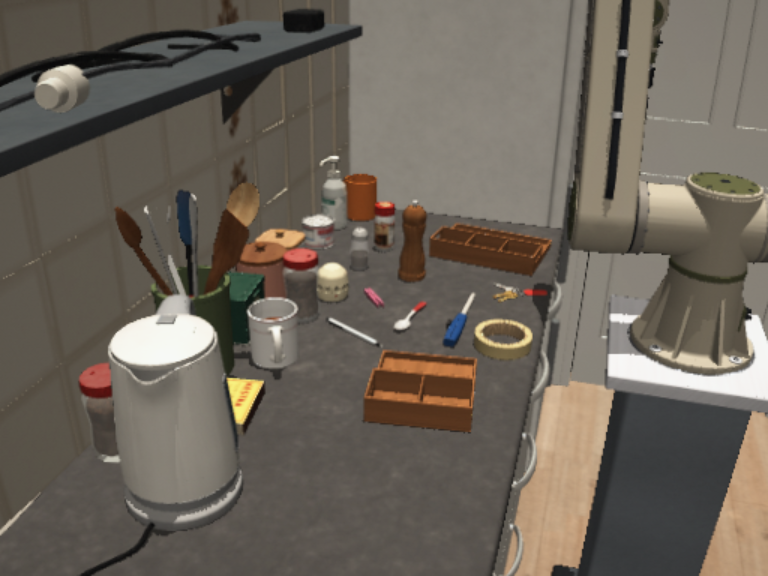

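The top view, at 1.5x scale, shows the long caddy at about (548,368) and the short one at (226,356), both with their cells to the left (+y). It also shows the lighter at (362,364), spoon (355,315), mill (455,285), salt (457,226), spice jar (523,234), timer (377,223) and big jar (323,198). The side view shows everything upright.

Run:
```python
from h import *
c=cam('top'); im=c['image']; hsv=cv2.cvtColor(im,cv2.COLOR_BGR2HSV)
def crop(x0,y0,x1,y1,s):
    k=cv2.resize(im[y0:y1,x0:x1],None,fx=s,fy=s,interpolation=cv2.INTER_CUBIC)
    for x in range((x0+9)//10*10,x1,10): cv2.line(k,((x-x0)*s,0),((x-x0)*s,4),(0,255,0),1); cv2.putText(k,str(x),((x-x0)*s,14),0,.3,(0,255,0),1)
    for y in range((y0+9)//10*10,y1,10): cv2.line(k,(0,(y-y0)*s),(4,(y-y0)*s),(0,255,0),1); cv2.putText(k,str(y),(5,(y-y0)*s+3),0,.3,(0,255,0),1)
    return k
out=np.zeros((600,800,3),np.uint8)
def put(k,x,y): out[y:y+k.shape[0],x:x+k.shape[1]]=k
put(crop(325,195,405,297,4),0,0)
put(crop(110,200,190,272,4),330,0)
put(crop(200,195,285,255,4),330,290)
put(crop(288,140,362,208,2),660,0)
cv2.imwrite('pics/crop1.png',out)
H,S,V=[hsv[...,i].astype(int) for i in range(3)]
def cont(m,x0,y0,x1,y1):
    mm=np.zeros(m.shape,np.uint8); mm[y0:y1,x0:x1]=(m[y0:y1,x0:x1]*255)
    cs,_=cv2.findContours(mm,0,2); return max(cs,key=cv2.contourArea)
red=((H<8)|(H>172))&(S>120)&(V>60)
blue=(H>100)&(H<125)&(S>120)
for n,m,b,z in[('spicecap',red,(335,140,362,165),.106),('spoonred',red,(235,200,262,220),.008),('bluegrip',blue,(200,232,248,250),.012),
  ('salt',(S<60)&(V>90),(294,138,316,158),.085),('mill',(H<18)&(S>90)&(V>40),(290,175,316,206),.141),('bigjar',red,(200,115,232,140),.125),('timer',(V>150),(238,132,264,164),.06),
  ('spoonwhite',(S<70)&(V>120),(210,198,240,215),.006),('barrel',(V>130)&(S<90),(240,236,282,250),.009)]:
    k=cont(m,*b); r=cv2.minAreaRect(k); (cx,cy),rad=cv2.minEnclosingCircle(k)
    bp=cv2.boxPoints(r); print(n,'box ctr',np.round(r[0],1),np.round(r[1],1),round(r[2],1),'circ',round(cx,1),round(cy,1),round(rad,1),'->',plane(c,[r[0],(cx,cy)],z).round(4)[:,:2].tolist())
    if n in('spoonred','bluegrip','barrel','spoonwhite'): print('   ',plane(c,bp,z).round(3)[:,:2].tolist())
```

```text
Traceback (most recent call last):
ValueError: could not broadcast input array from shape (136,148,3) into shape (136,140,3)
```

```bash
cat > m.py <<'E'
from h import *
c=cam('top'); im=c['image']; hsv=cv2.cvtColor(im,cv2.COLOR_BGR2HSV)
def crop(x0,y0,x1,y1,s):
    k=cv2.resize(im[y0:y1,x0:x1],None,fx=s,fy=s,interpolation=cv2.INTER_CUBIC)
    for x in range((x0+9)//10*10,x1,10): cv2.line(k,((x-x0)*s,0),((x-x0)*s,4),(0,255,0),1); cv2.putText(k,str(x),((x-x0)*s,14),0,.3,(0,255,0),1)
    for y in range((y0+9)//10*10,y1,10): cv2.line(k,(0,(y-y0)*s),(4,(y-y0)*s),(0,255,0),1); cv2.putText(k,str(y),(5,(y-y0)*s+3),0,.3,(0,255,0),1)
    return k
out=np.zeros((600,800,3),np.uint8)
def put(k,x,y): out[y:y+k.shape[0],x:x+k.shape[1]]=k
put(crop(325,195,405,297,4),0,0)
put(crop(110,200,190,272,4),330,0)
put(crop(200,195,285,255,4),330,290)
put(crop(290,140,360,208,2),655,0)
cv2.imwrite('pics/crop1.png',out)
H,S,V=[hsv[...,i].astype(int) for i in range(3)]
def cont(m,x0,y0,x1,y1):
    mm=np.zeros(m.shape,np.uint8); mm[y0:y1,x0:x1]=(m[y0:y1,x0:x1]*255)
    cs,_=cv2.findContours(mm,0,2); return max(cs,key=cv2.contourArea)
red=((H<8)|(H>172))&(S>120)&(V>60)
blue=(H>100)&(H<125)&(S>120)
for n,m,b,z in[('spicecap',red,(335,140,362,165),.106),('spoonred',red,(235,200,262,220),.008),('bluegrip',blue,(200,232,248,250),.012),
  ('salt',(S<60)&(V>90),(294,138,316,158),.085),('mill',(H<18)&(S>90)&(V>40),(290,175,316,206),.141),('bigjar',red,(200,115,232,140),.125),('timer',(V>150),(238,132,264,164),.06),
  ('spoonwhite',(S<70)&(V>120),(210,198,240,215),.006),('barrel',(V>130)&(S<90),(240,236,282,250),.009)]:
    k=cont(m,*b); r=cv2.minAreaRect(k); (cx,cy),rad=cv2.minEnclosingCircle(k)
    bp=cv2.boxPoints(r); print(n,'box ctr',np.round(r[0],1),np.round(r[1],1),round(r[2],1),'circ',round(cx,1),round(cy,1),round(rad,1),'->',plane(c,[r[0],(cx,cy)],z).round(4)[:,:2].tolist())
    if n in('spoonred','bluegrip','barrel','spoonwhite'): print('   ',plane(c,bp,z).round(3)[:,:2].tolist())
E
python3 m.py
```

```text
spicecap box ctr [349.5 155. ] [16. 17.] 90.0 circ 349.4 154.8 9.0 -> [[0.6596, -0.2382], [0.6602, -0.2379]]
spoonred box ctr [249.  212.1] [18.4  4.4] 9.5 circ 249.0 212.0 9.2 -> [[0.5107, 0.0275], [0.5109, 0.0275]]
    [[0.508, 0.055], [0.521, 0.053], [0.513, 0.0], [0.501, 0.002]]
bluegrip box ctr [223.5 241.5] [ 7. 37.] 90.0 circ 223.5 242.0 18.7 -> [[0.4252, 0.0977], [0.4238, 0.0976]]
    [[0.434, 0.151], [0.436, 0.045], [0.417, 0.045], [0.414, 0.15]]
salt box ctr [304.5 147.5] [19. 21.] 90.0 circ 304.5 147.5 14.2 -> [[0.6835, -0.1216], [0.6835, -0.1216]]
mill box ctr [301. 192.] [24. 22.] 90.0 circ 300.9 192.1 13.5 -> [[0.5528, -0.1059], [0.5527, -0.1058]]
bigjar box ctr [217.4 127.9] [24.2 18.1] 49.8 circ 215.2 129.7 12.2 -> [[0.7209, 0.1124], [0.7158, 0.1181]]
timer box ctr [251.3 147.3] [19.1 19.8] 45.0 circ 251.1 147.2 10.1 -> [[0.6882, 0.024], [0.6885, 0.0244]]
spoonwhite box ctr [226.5 207. ] [10. 25.] 90.0 circ 226.5 207.5 13.0 -> [[0.5242, 0.0929], [0.5228, 0.0928]]
    [[0.538, 0.13], [0.54, 0.057], [0.51, 0.056], [0.509, 0.128]]
barrel box ctr [260.5 243.4] [37.1  3.5] 2.6 circ 260.5 243.5 18.6 -> [[0.4222, -0.0074], [0.4218, -0.0074]]
    [[0.419, 0.045], [0.428, 0.045], [0.426, -0.06], [0.416, -0.06]]
```

View pics/crop1.png

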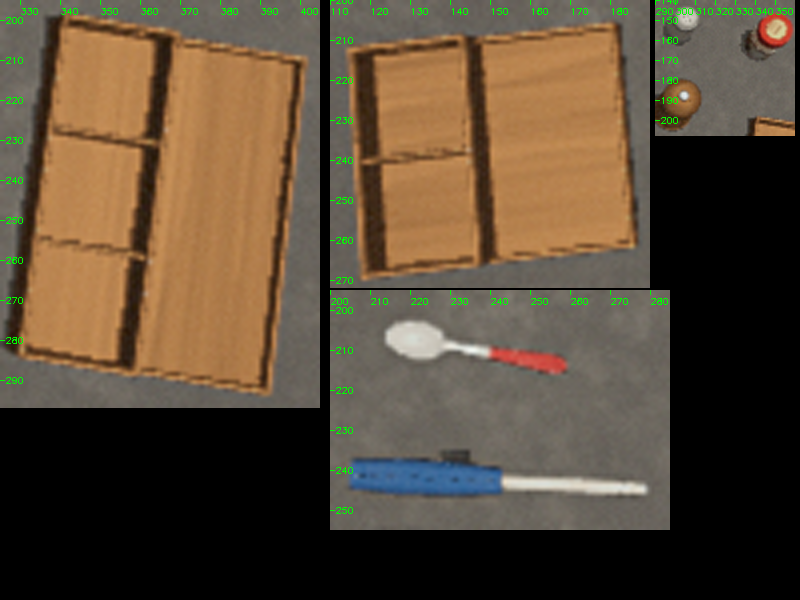

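The crops give the caddy corners, converted to native pixels. Long caddy: (340.5,198.5), (330,283), (401.5,210), (392.5,293). Short caddy: (115.5,212.5), (118.5,269), (182,206), (186.5,261). The lighter runs from (205,241.5) to (279.5,245), and the spoon from (213.5,207) to (259,213.5).

```bash
cat > n.py <<'E'
from h import *
c=cam('top'); s=cam('side'); 
def fit(px,L):
    zs=[.045,.045,.018,.018]; W=np.array([plane(c,[p],z)[0,:2] for p,z in zip(px,zs)])
    l=np.array([[L/2,.091],[-L/2,.091],[L/2,-.091],[-L/2,-.091]])
    a=W-W.mean(0); t=np.arctan2((l[:,0]*a[:,1]-l[:,1]*a[:,0]).sum(),(l*a).sum())
    R=np.array([[np.cos(t),-np.sin(t)],[np.sin(t),np.cos(t)]])
    print('ctr',W.mean(0).round(4),'yaw',np.degrees(t).round(2),'res mm',((l@R.T+W.mean(0)-W)*1000).round(1).tolist())
    return R,W.mean(0)
R,o=fit([(340.5,198.5),(330,283),(401.5,210),(392.5,293)],.238)
for x in(-.078,0,.078): print('L cell',(R@[x,.05]+o).round(4))
print('L tray',(R@[0,-.039]+o).round(4))
R,o=fit([(115.5,212.5),(118.5,269.2),(181.8,206.2),(186.5,261.2)],.16)
for x in(-.039,.039): print('S cell',(R@[x,.05]+o).round(4))
print('S tray',(R@[0,-.039]+o).round(4))
for n,a,b,z in[('lighter',(205,241.5),(279.5,245),.009),('spoon',(213.5,207),(259,213.5),.005)]:
    P=plane(c,[a,b],z); print(n,P[:,:2].round(4).tolist(),P.mean(0).round(4),np.degrees(np.arctan2(*(P[0]-P[1])[[1,0]])).round(1),np.linalg.norm(P[0]-P[1]).round(4))
hs=cv2.cvtColor(s['image'],cv2.COLOR_BGR2HSV).astype(int);H,S,V=hs[...,0],hs[...,1],hs[...,2]
hc=cv2.cvtColor(c['image'],cv2.COLOR_BGR2HSV).astype(int);Ht,St,Vt=hc[...,0],hc[...,1],hc[...,2]
print('top knob',plane(c,[(304.3,188.2)],.17).round(4), 'salt',plane(c,[(305.5,149)],.088).round(4))
def box(m,x0,y0,x1,y1):
    mm=np.zeros(m.shape,np.uint8);mm[y0:y1,x0:x1]=m[y0:y1,x0:x1];n,l,st,ct=cv2.connectedComponentsWithStats(mm)
    i=1+st[1:,4].argmax(); return st[i]
print('side spice',box(((H<8)|(H>172))&(S>120),245,130,268,150),'mill',box((H<18)&(S>110),262,130,290,192),'salt',box((S<60)&(V>95),230,148,250,166))
for n,P in[('spicecap',(.66,-.238,.095)),('mill',(.5528,-.1059,.141)),('salt',(.6835,-.1216,.085))]: print(n,proj(s,P).round(1),proj(c,P).round(1))
k1=cv2.resize(s['image'][125:200,225:300],None,fx=5,fy=5,interpolation=2); k2=cv2.resize(c['image'][140:215,285:360],None,fx=5,fy=5,interpolation=2)
cv2.imwrite('pics/cmp.png',np.hstack([k1,k2]))
E
python3 n.py
```

```text
ctr [ 0.4224 -0.3013] yaw -7.99 res mm [[2.2, -0.4], [-3.1, 2.0], [2.9, -1.2], [-2.1, -0.5]]
L cell [ 0.3521 -0.241 ]
L cell [ 0.4294 -0.2518]
L cell [ 0.5066 -0.2626]
L tray [ 0.417  -0.3399]
ctr [0.4336 0.2983] yaw 7.56 res mm [[2.2, 1.9], [-2.2, 0.4], [2.1, -1.0], [-2.1, -1.3]]
S cell [0.3884 0.3428]
S cell [0.4657 0.353 ]
S tray [0.4387 0.2597]
lighter [[0.4241, 0.1506], [0.4187, -0.0614]] [0.4214 0.0446 0.009 ] 88.5 0.2121
spoon [[0.5236, 0.1306], [0.5074, -0.0014]] [0.5155 0.0646 0.005 ] 83.0 0.133
top knob [[ 0.5581 -0.1104  0.17  ]] salt [[ 0.6785 -0.1239  0.088 ]]
side spice [250 135  13   9  92] mill [266 137  18  51 709] salt [233 148  16  18 216]
spicecap [[255.9 138.8]] [[348.4 155.9]]
mill [[277.5 142.7]] [[301. 192.]]
salt [[238.3 152.9]] [[304.5 147.5]]
```

View pics/cmp.png

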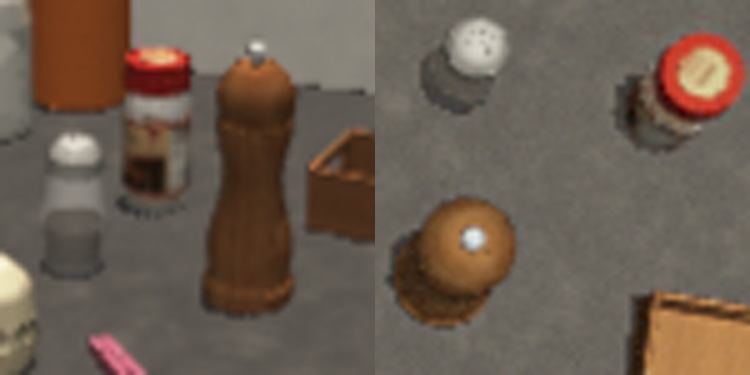

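The comparison crop gives side-view centres for the salt dome (240,155), spice cap (256,139) and mill head (276,143), and top-view centres (305,149), (350.6,154.8) and (303.4,189). I'll start towards the lighter now and triangulate these on the way.

Emit:
{"op": "send_rows", "data": {"increments": [{"dx": 1.6, "dy": 1.6, "dz": 0, "roll": 1, "claw": 1}, {"dx": 3.2, "dy": 3.2, "dz": 0, "roll": 2, "claw": 1}, {"dx": 4.8, "dy": 4.8, "dz": 0, "roll": 3, "claw": 1}, {"dx": 6.4, "dy": 6.4, "dz": 0, "roll": 4, "claw": 1}, {"dx": 8, "dy": 8, "dz": 0, "roll": 5, "claw": 1}], "grip_force": 40}}

```text
clock: 0.98
tcp_pos: [0.3438, -0.3557, 0.2315]
orientation: [0.0, 0.889, 0.459, 0.0]
wrist_force: [0.9, -1.2, -0.9]
finger_gap: 0.0854
grip_force: 0.0
```

Emit:
{"op": "send_rows", "data": {"increments": [{"dx": 0.5, "dy": 2.2, "dz": 0, "roll": 1, "claw": 1}, {"dx": 1, "dy": 4.4, "dz": 0, "roll": 2, "claw": 1}, {"dx": 1.5, "dy": 6.6, "dz": 0, "roll": 3, "claw": 1}, {"dx": 2, "dy": 8.8, "dz": 0, "roll": 4, "claw": 1}, {"dx": 2.5, "dy": 11, "dz": 0, "roll": 4.3, "claw": 1}]}}

```text
clock: 1.6
tcp_pos: [0.4054, -0.0804, 0.2316]
orientation: [0.001, 0.714, 0.7, 0.0]
wrist_force: [1.2, -0.3, 0.7]
finger_gap: 0.0856
grip_force: 0.0
```

```bash
cat > t.py <<'E'
from h import *
def yaw(s=None):
    w,x,y,z=(s or get_state())['orientation']; return np.degrees(2*np.arctan2(y,x))
def tri(c,a,s,b):
    o1,d1=ray(c,[a]);o2,d2=ray(s,[b]);d1,d2=d1[0],d2[0]
    k=np.linalg.lstsq(np.c_[d1,-d2],o2-o1,rcond=None)[0]; p,q=o1+k[0]*d1,o2+k[1]*d2
    return ((p+q)/2).round(4),np.linalg.norm(p-q).round(4)
E
python3 - <<'E'
from t import *
c=cam('top');s=cam('side')
print('salt',tri(c,(305,149.2),s,(240,155.4)),plane(c,[(305,149.2)],.085).round(4))
print('spice',tri(c,(350.6,154.8),s,(256.4,136)),plane(c,[(350.6,154.8)],.106).round(4))
print('mill',tri(c,(303.4,189),s,(276.4,143.4)),plane(c,[(303.4,189)],.141).round(4),tri(c,(304.4,187.6),s,(276.4,135)))
st=get_state();print(st['clock'],st['tcp_pos'],yaw(st),st['joint_pos'].round(2))
E
```

```text
salt (array([ 0.68  , -0.1244,  0.0761]), np.float64(0.0024)) [[ 0.6788 -0.123   0.085 ]]
spice (array([ 0.66  , -0.2418,  0.1039]), np.float64(0.0014)) [[ 0.6602 -0.2411  0.106 ]]
mill (array([ 0.5596, -0.1129,  0.1356]), np.float64(0.0036)) [[ 0.5606 -0.1119  0.141 ]] (array([ 0.5596, -0.1117,  0.1631]), np.float64(0.0023))
1.7 [ 0.40532    -0.07733187  0.23157568] 89.24841613157524 [-0.38 -0.   -0.33  1.24  0.    1.2 ]
```

Emit:
{"op": "send_rows", "data": {"increments": [{"dx": 0.1, "dy": 1.5, "dz": -0.8, "roll": 0, "claw": 0.5}, {"dx": 0.3, "dy": 3, "dz": -1.6, "roll": 0, "claw": 0.5}, {"dx": 0.6, "dy": 5.4, "dz": -2.5, "roll": 0, "claw": 0.5}, {"dx": 0.6, "dy": 5.4, "dz": -3.5, "roll": 0, "claw": 0.5}, {"dx": 0.6, "dy": 5.4, "dz": -4, "roll": 0, "claw": 0.5}]}}

```text
clock: 2.33
tcp_pos: [0.4195, 0.0533, 0.1302]
orientation: [-0.0, 0.714, 0.7, -0.001]
wrist_force: [-0.2, -0.3, -0.0]
finger_gap: 0.0641
grip_force: 0.0
```

Run:
```python
from t import *
get_state()
w=cam('wrist');st=get_state();print(st['clock'],st['tcp_pos'],yaw(st))
w=cam('wrist','w1');st=get_state();print(st['clock'],st['tcp_pos'],yaw(st))
hs=cv2.cvtColor(w['image'],cv2.COLOR_BGR2HSV);m=((hs[...,0]>100)&(hs[...,0]<125)&(hs[...,1]>120)).astype(np.uint8)
k=max(cv2.findContours(m,0,2)[0],key=cv2.contourArea);print(cv2.minAreaRect(k),plane(w,cv2.boxPoints(cv2.minAreaRect(k)),.012).round(4)[:,:2].tolist())
t=st['tcp_pos'];print('tcp px',proj(w,t),'target px',proj(w,[[.421,.055,.012],[.4214,.0446,.012]]))
```

```text
2.375 [0.41895945 0.05276253 0.12923636] 88.76447760159566
2.425 [0.4193234  0.05237396 0.13030492] 88.71022221755794
((263.0, 124.5), (137.0, 32.0), 90.0) [[0.4139, 0.1517], [0.4375, 0.1512], [0.4374, 0.0453], [0.4107, 0.0459]]
tcp px [[257.15065777 253.52161749]] target px [[259.08691582 182.18247557]
 [259.80625215 194.17161853]]
```

View pics/w1.png

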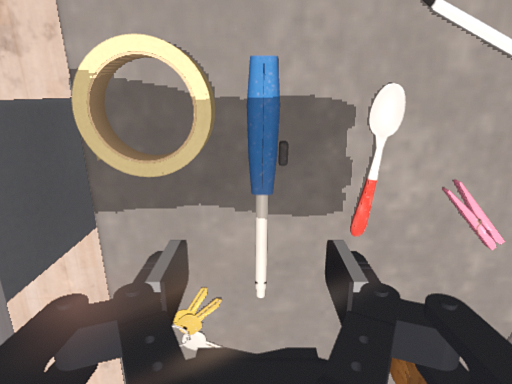

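The wrist view shows the lighter's blue grip at columns 249–279 and its border with the barrel at (262,193), between the open fingers. The spoon is to its right. I'll descend and grip.

Emit:
{"op": "send_rows", "data": {"increments": [{"dx": 0.1, "dy": 0.1, "dz": -1.5, "roll": 0, "claw": 0.3}, {"dx": 0.1, "dy": 0.1, "dz": -3, "roll": 0, "claw": 0.3}, {"dx": 0.1, "dy": 0.1, "dz": -4.3, "roll": 0, "claw": 0.3}, {"dx": 0.1, "dy": 0.1, "dz": -5, "roll": 0, "claw": 0.3}, {"dx": 0.1, "dy": 0.1, "dz": -5, "roll": 0, "claw": 0.3}]}}

```text
clock: 3.05
tcp_pos: [0.4225, 0.0544, 0.0061]
orientation: [-0.0, 0.715, 0.699, -0.0]
wrist_force: [0.0, -0.3, 0.5]
finger_gap: 0.0552
grip_force: 0.0
```

Emit:
{"op": "send_rows", "data": {"increments": [{"claw": -1}, {"claw": -1}, {"claw": -1}, {"claw": -1}, {"claw": -1}], "grip_force": 50}}

```text
schema error: expected keys dx, dy, dz, roll, claw
```

Emit:
{"op": "send_rows", "data": {"increments": [{"dx": 0, "dy": 0, "dz": 0, "roll": 0, "claw": -1}, {"dx": 0, "dy": 0, "dz": 0, "roll": 0, "claw": -1}, {"dx": 0, "dy": 0, "dz": 0, "roll": 0, "claw": -1}, {"dx": 0, "dy": 0, "dz": 0, "roll": 0, "claw": -1}, {"dx": 0, "dy": 0, "dz": 0, "roll": 0, "claw": -1}], "grip_force": 50}}

```text
clock: 3.68
tcp_pos: [0.4239, 0.0551, 0.0077]
orientation: [0.001, 0.715, 0.699, 0.001]
wrist_force: [-0.6, -1.4, 5.9]
finger_gap: 0.0166
grip_force: 48.6
```

Emit:
{"op": "send_rows", "data": {"increments": [{"dx": 0, "dy": 0, "dz": 1, "roll": 0, "claw": -1}, {"dx": 0, "dy": 0, "dz": 2.5, "roll": 0, "claw": -1}, {"dx": 0, "dy": -1, "dz": 4, "roll": 0, "claw": -1}, {"dx": 0, "dy": -2.5, "dz": 4.5, "roll": 0.6, "claw": -1}, {"dx": -0.2, "dy": -4.5, "dz": 4.5, "roll": 1.7, "claw": -1}]}}

```text
clock: 4.3
tcp_pos: [0.4194, -0.0581, 0.1211]
orientation: [0.002, 0.624, 0.781, 0.001]
wrist_force: [0.9, -1.1, -2.0]
finger_gap: 0.0171
grip_force: 48.9
```

Emit:
{"op": "send_rows", "data": {"increments": [{"dx": -0.1, "dy": -2, "dz": 0, "roll": 1.2, "claw": -1}, {"dx": -0.2, "dy": -4, "dz": 0, "roll": 2.4, "claw": -1}, {"dx": -0.3, "dy": -6, "dz": 0, "roll": 3.6, "claw": -1}, {"dx": -0.4, "dy": -8, "dz": 0, "roll": 4.8, "claw": -1}, {"dx": -0.5, "dy": -10, "dz": 0, "roll": 6, "claw": -1}]}}

```text
clock: 4.92
tcp_pos: [0.405, -0.3088, 0.1196]
orientation: [0.001, 0.253, 0.967, -0.0]
wrist_force: [0.5, 0.3, -1.8]
finger_gap: 0.0166
grip_force: 48.9
```

Emit:
{"op": "send_rows", "data": {"increments": [{"dx": 0, "dy": -0.8, "dz": 0, "roll": 1.2, "claw": -1}, {"dx": 0, "dy": -1.2, "dz": 0, "roll": 2.2, "claw": -1}, {"dx": 0, "dy": -1.2, "dz": -0.5, "roll": 2.7, "claw": -1}, {"dx": 0, "dy": -1.2, "dz": -1, "roll": 2.7, "claw": -1}, {"dx": 0, "dy": -1.2, "dz": -1.4, "roll": 2.7, "claw": -1}]}}

```text
clock: 5.55
tcp_pos: [0.405, -0.3367, 0.0833]
orientation: [-0.0, 0.07, 0.998, 0.0]
wrist_force: [-0.5, 0.5, -1.1]
finger_gap: 0.0168
grip_force: 48.9
```

Run:
```python
from t import *
cam('wrist');w=cam('wrist','w2');c=cam('top');st=get_state();print(st['clock'],st['tcp_pos'],yaw(st),st['finger_gap'],st['joint_pos'].round(2))
cv2.imwrite('pics/t2.png',np.hstack([cv2.resize(c['image'][180:310,310:430],(400,433)),cv2.resize(w['image'],(400,433))]))
```

```text
5.7 [ 0.40484846 -0.33635434  0.08322716] 171.9591924471189 0.01658223271076615 [-0.85  0.31 -0.33  0.93  0.   -0.71]
```

View pics/t2.png

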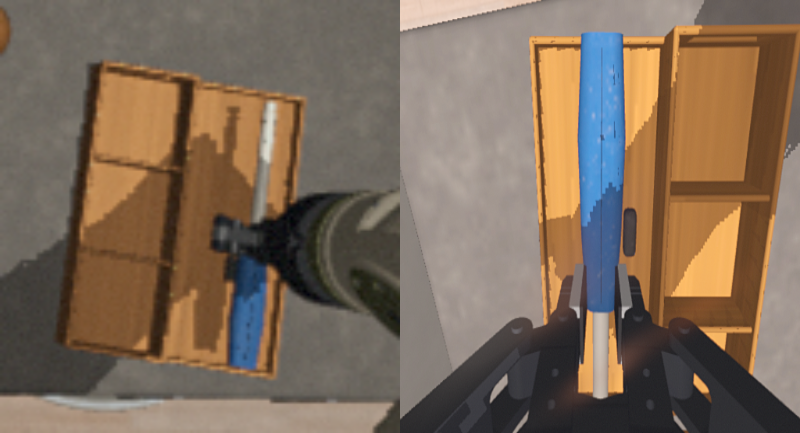

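Left half (top view): the lighter lies along the tray, barrel tip at about (272,103). Right half (wrist view): its butt is at (602,33) against the tray's end lip at row 40. I'll compute the end margins.

Run:
```python
from t import *
w=cam('wrist');c=cam('top');hs=cv2.cvtColor(w['image'],cv2.COLOR_BGR2HSV)
f=lambda x,y:((x-400)*512/400,y*384/433)
print('butt',plane(w,[f(602,33)],.09).round(4),'lip ends',plane(w,[f(532,40),f(665,40)],.018).round(4))
g=lambda x,y:(310+x*120/400,180+y*130/433)
print('tip',plane(c,[g(271,101)],.088).round(4),'lip',plane(c,[g(305,97),g(275,378)],.018).round(4),'butt',plane(c,[g(243,369)],.088).round(4))
```

```text
butt [[ 0.3097 -0.3217  0.09  ]] lip ends [[ 0.2942 -0.3714  0.018 ]
 [ 0.308  -0.2738  0.018 ]]
tip [[ 0.5164 -0.3513  0.088 ]] lip [[ 0.5272 -0.4069  0.018 ]
 [ 0.2927 -0.3744  0.018 ]] butt [[ 0.3084 -0.3237  0.088 ]]
```

Emit:
{"op": "send_rows", "data": {"increments": [{"dx": 0.2, "dy": -0.1, "dz": -0.5, "roll": 0, "claw": -1}, {"dx": 0.2, "dy": -0.1, "dz": -1.3, "roll": 0, "claw": -1}, {"dx": 0.2, "dy": -0.1, "dz": -2.1, "roll": 0, "claw": -1}, {"dx": 0.2, "dy": -0.1, "dz": -2.6, "roll": 0, "claw": -1}, {"dx": 0.2, "dy": -0.1, "dz": -2.75, "roll": 0, "claw": -1}]}}

```text
clock: 6.42
tcp_pos: [0.4099, -0.3391, 0.0141]
orientation: [-0.001, 0.07, 0.998, 0.001]
wrist_force: [-0.6, 0.8, -1.1]
finger_gap: 0.0167
grip_force: 48.9
```

Emit:
{"op": "send_rows", "data": {"increments": [{"dx": 0, "dy": 0, "dz": -0.05, "roll": 0, "claw": -1}, {"dx": 0, "dy": 0, "dz": -0.05, "roll": 0, "claw": -0.1}, {"dx": 0, "dy": 0, "dz": -0.05, "roll": 0, "claw": -0.1}, {"dx": 0, "dy": 0, "dz": -0.05, "roll": 0, "claw": -0.1}, {"dx": 0, "dy": 0, "dz": -0.05, "roll": 0, "claw": -0.1}]}}

```text
clock: 7.05
tcp_pos: [0.4103, -0.3397, 0.0141]
orientation: [0.0, 0.07, 0.998, -0.0]
wrist_force: [-0.2, -0.1, -0.0]
finger_gap: 0.0384
grip_force: 0.0
```

Emit:
{"op": "send_rows", "data": {"increments": [{"dx": 0, "dy": 0, "dz": 0.6, "roll": 0, "claw": -0.1}, {"dx": 0, "dy": 0, "dz": 2, "roll": 0, "claw": -0.1}, {"dx": 0, "dy": 0, "dz": 4, "roll": 0, "claw": 0.2}, {"dx": 0, "dy": 0, "dz": 6, "roll": 0, "claw": 0.5}, {"dx": 0, "dy": 0, "dz": 8, "roll": -1, "claw": 0.8}]}}

```text
clock: 7.68
tcp_pos: [0.4101, -0.3394, 0.2167]
orientation: [0.001, 0.141, 0.99, -0.0]
wrist_force: [0.8, -1.4, -0.1]
finger_gap: 0.0766
grip_force: 0.0
```

Run:
```python
from t import *
cam('wrist');w=cam('wrist','w3');st=get_state();print(st['clock'],st['tcp_pos'],yaw(st),st['joint_pos'].round(2))
```

```text
7.775 [ 0.41242671 -0.34194147  0.2211678 ] 163.8641641286133 [-0.84  0.23 -0.09  1.24  0.   -0.56]
```

View pics/w3.png

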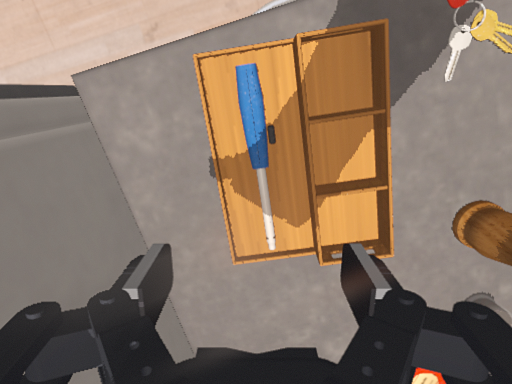

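The wrist view shows the lighter flat in the tray, from (247,65) to (272,248), clear of both ends. The long caddy's corners are at (195,55), (236,264), (388,20) and (394,257). The spice jar is next.

Emit:
{"op": "send_rows", "data": {"increments": [{"dx": 2, "dy": 0.8, "dz": 0, "roll": 0, "claw": 1}, {"dx": 4, "dy": 1.6, "dz": 0, "roll": 0, "claw": 1}, {"dx": 6, "dy": 2.4, "dz": 0, "roll": 0, "claw": 1}, {"dx": 8, "dy": 3.2, "dz": 0, "roll": 0, "claw": 1}, {"dx": 9.4, "dy": 4, "dz": 0, "roll": 0, "claw": 1}]}}

```text
clock: 8.4
tcp_pos: [0.6469, -0.2384, 0.2137]
orientation: [0.0, 0.139, 0.99, 0.0]
wrist_force: [0.5, -0.2, 0.4]
finger_gap: 0.0852
grip_force: 0.0
```

```bash
cat >> t.py <<'E'
def fit2(W,L):
    W=np.array(W);l=np.array([[L/2,.091],[-L/2,.091],[L/2,-.091],[-L/2,-.091]])
    a=W-W.mean(0); t=np.arctan2((l[:,0]*a[:,1]-l[:,1]*a[:,0]).sum(),(l*a).sum())
    R=np.array([[np.cos(t),-np.sin(t)],[np.sin(t),np.cos(t)]]);o=W.mean(0)
    print('ctr',o.round(4),np.degrees(t).round(2),((l@R.T+o-W)*1000).round(1).tolist()); return R,o
def redcap(w,z,box=None,tgt=None):
    hs=cv2.cvtColor(w['image'],cv2.COLOR_BGR2HSV);m=(((hs[...,0]<8)|(hs[...,0]>172))&(hs[...,1]>120)&(hs[...,2]>60)).astype(np.uint8)
    for k in cv2.findContours(m,0,2)[0]:
        if cv2.contourArea(k)>300: (x,y),r=cv2.minEnclosingCircle(k); print('red',round(x),round(y),round(r),plane(w,[(x,y)],z).round(4)[0,:2])
E
python3 - <<'E'
from t import *
import os
cam('wrist');w=cam('wrist','w4');st=get_state();print(st['clock'],st['tcp_pos'],yaw(st),st['joint_pos'].round(2))
redcap(w,.106)
print('tcp px',proj(w,st['tcp_pos']))
E
```

```text
8.5 [ 0.64797509 -0.23675944  0.21290334] 164.25455453936783 [-0.47  0.55  0.37  1.39  0.   -0.19]
red 254 198 28 [ 0.6577 -0.2386]
tcp px [[251.78835788 247.9079309 ]]
```

Emit:
{"op": "send_rows", "data": {"increments": [{"dx": 0.45, "dy": -0.1, "dz": -1, "roll": 0, "claw": 1}, {"dx": 0.45, "dy": -0.1, "dz": -2.5, "roll": 0, "claw": 1}, {"dx": 0.45, "dy": -0.1, "dz": -4, "roll": 0, "claw": 1}, {"dx": 0.45, "dy": -0.1, "dz": -5, "roll": 0, "claw": 1}, {"dx": 0.45, "dy": -0.1, "dz": -5.4, "roll": 0, "claw": 1}]}}

```text
clock: 9.12
tcp_pos: [0.6546, -0.2419, 0.0772]
orientation: [-0.002, 0.14, 0.99, 0.0]
wrist_force: [-0.4, -0.6, 0.2]
finger_gap: 0.0852
grip_force: 0.0
```

Emit:
{"op": "send_rows", "data": {"increments": [{"dx": 0, "dy": 0, "dz": 0, "roll": 0, "claw": -1}, {"dx": 0, "dy": 0, "dz": 0, "roll": 0, "claw": -1}, {"dx": 0, "dy": 0, "dz": 0, "roll": 0, "claw": -1}, {"dx": 0, "dy": 0, "dz": 0, "roll": 0, "claw": -1}, {"dx": 0, "dy": 0, "dz": 0, "roll": 0, "claw": -1}], "grip_force": 40}}

```text
clock: 9.75
tcp_pos: [0.6575, -0.2425, 0.0808]
orientation: [0.002, 0.139, 0.99, -0.0]
wrist_force: [-0.4, 0.4, 6.3]
finger_gap: 0.0433
grip_force: 40.6
```

Run:
```python
from t import *
# caddy refit from saved wrist picture w3 needs its pose: use world_to_cam relative to tcp from now
st=get_state();print(st['clock'],st['tcp_pos'],yaw(st),st['finger_gap'],st['grip_force'],st['wrist_force'])
c=cam('top');W=[plane(c,[p],z)[0,:2] for p,z in(((340.5,198.5),.045),((330,283),.045),((401.5,210),.018),((392.5,293),.018))]
w=cam('wrist');T=w['T'];R=T[:3,:3]
def Rz(a):a=np.radians(a);return np.array([[np.cos(a),-np.sin(a),0],[np.sin(a),np.cos(a),0],[0,0,1]])
# camera pose relative to tool, moved to w3 pose
C=-R.T@T[:3,3];dy=163.864-yaw(st);Q=Rz(dy)
C2=Q@(C-st['tcp_pos'])+np.array([.41243,-.34194,.22117]);R2=R@Q.T
w['T']=np.eye(4);w['T'][:3,:3]=R2;w['T'][:3,3]=-R2@C2
R_,o=fit2([plane(w,[p],z)[0,:2] for p,z in(((394,257),.045),((388,20),.045),((236,264),.018),((195,55),.018))],.238)
for x in(-.078,0,.078):print((R_@[x,.05]+o).round(4))
```

```text
9.75 [ 0.65754618 -0.24249385  0.0807635 ] 163.976846283201 0.043306690561010934 40.565747022628784 [-0.43859537  0.3787891   6.32314549]
ctr [ 0.4213 -0.2974] -7.68 [[1.8, 2.7], [-2.0, 3.1], [2.3, -4.0], [-2.1, -1.8]]
[ 0.3507 -0.2374]
[ 0.428  -0.2478]
[ 0.5053 -0.2583]
```

Emit:
{"op": "send_rows", "data": {"increments": [{"dx": 0, "dy": 0, "dz": 0.7, "roll": 0, "claw": -1}, {"dx": 0, "dy": 0, "dz": 2, "roll": 0, "claw": -1}, {"dx": -1, "dy": 0, "dz": 3.4, "roll": 0, "claw": -1}, {"dx": -2.7, "dy": -0.3, "dz": 4, "roll": 0, "claw": -1}, {"dx": -4.5, "dy": -0.6, "dz": 4, "roll": 0, "claw": -1}]}}

```text
clock: 10.48
tcp_pos: [0.544, -0.2578, 0.1815]
orientation: [0.002, 0.139, 0.99, -0.001]
wrist_force: [-0.3, -0.5, -0.7]
finger_gap: 0.0434
grip_force: 40.9
```

Emit:
{"op": "send_rows", "data": {"increments": [{"dx": -1.1, "dy": -0.15, "dz": 0, "roll": 0, "claw": -1}, {"dx": -1.55, "dy": -0.15, "dz": 0, "roll": 0, "claw": -1}, {"dx": -1.55, "dy": -0.15, "dz": -0.3, "roll": 0, "claw": -1}, {"dx": -1.55, "dy": -0.15, "dz": -1, "roll": 0, "claw": -1}, {"dx": -1.55, "dy": -0.15, "dz": -1.5, "roll": 0, "claw": -1}]}}

```text
clock: 11.1
tcp_pos: [0.506, -0.2605, 0.14]
orientation: [-0.0, 0.139, 0.99, 0.0]
wrist_force: [-1.0, -0.8, -1.8]
finger_gap: 0.0431
grip_force: 40.9
```

Run:
```python
from t import *
cam('side');w=cam('wrist');c=cam('top');s=cam('side');st=get_state();print(st['clock'],st['tcp_pos'],yaw(st),st['finger_gap'])
cv2.imwrite('pics/t5.png',np.hstack([cv2.resize(s['image'][120:200,240:380],(400,229)),cv2.resize(w['image'],(400,229))]))
```

```text
11.3 [ 0.50551322 -0.260557    0.14086381] 164.00197064898856 0.043108137923984824
```

View pics/t5.png

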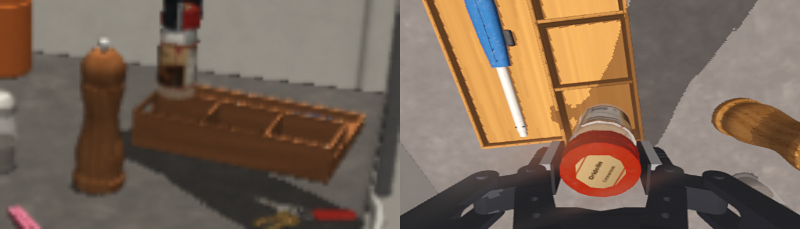

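The left half (side view) shows the jar hanging upright over the far cell. The right half (wrist view) shows it centred between the fingers. I'll lower and release it, then move above the mill.

Emit:
{"op": "send_rows", "data": {"increments": [{"dx": 0, "dy": 0, "dz": -0.6, "roll": 0, "claw": -1}, {"dx": 0, "dy": 0, "dz": -1.3, "roll": 0, "claw": -1}, {"dx": 0, "dy": 0, "dz": -1.8, "roll": 0, "claw": -1}, {"dx": 0, "dy": 0, "dz": -2.1, "roll": 0, "claw": -1}, {"dx": 0, "dy": 0, "dz": -2.15, "roll": 0, "claw": -1}]}}

```text
clock: 11.92
tcp_pos: [0.505, -0.2607, 0.087]
orientation: [-0.0, 0.139, 0.99, 0.0]
wrist_force: [0.0, 0.4, -1.8]
finger_gap: 0.0431
grip_force: 40.9
```

Emit:
{"op": "send_rows", "data": {"increments": [{"dx": 0, "dy": 0, "dz": 0, "roll": 0, "claw": -1}, {"dx": 0, "dy": 0, "dz": 0, "roll": 0, "claw": 0.7}, {"dx": 0, "dy": 0, "dz": 0, "roll": 0, "claw": 0.7}, {"dx": 0, "dy": 0, "dz": 0, "roll": 0, "claw": 0.7}, {"dx": 0, "dy": 0, "dz": 0, "roll": 0, "claw": 0.7}]}}

```text
clock: 12.55
tcp_pos: [0.5053, -0.2609, 0.0877]
orientation: [0.0, 0.139, 0.99, -0.0]
wrist_force: [0.6, -0.2, 0.4]
finger_gap: 0.0723
grip_force: 0.0
```

Emit:
{"op": "send_rows", "data": {"increments": [{"dx": 0, "dy": 0, "dz": 1, "roll": 0, "claw": 0.7}, {"dx": 0, "dy": 0, "dz": 3, "roll": 0, "claw": 0.8}, {"dx": 0, "dy": 0, "dz": 5, "roll": 0, "claw": 1}, {"dx": 0, "dy": 0, "dz": 6.5, "roll": 0, "claw": 1}, {"dx": 0.8, "dy": 2, "dz": 6.5, "roll": 0, "claw": 1}]}}

```text
clock: 13.18
tcp_pos: [0.5267, -0.214, 0.2539]
orientation: [0.003, 0.142, 0.99, -0.002]
wrist_force: [1.1, -0.2, -0.9]
finger_gap: 0.0855
grip_force: 0.0
```

Emit:
{"op": "send_rows", "data": {"increments": [{"dx": 0.4, "dy": 1.8, "dz": 0, "roll": 0, "claw": 1}, {"dx": 0.8, "dy": 3, "dz": 0, "roll": 0, "claw": 1}, {"dx": 1, "dy": 3.95, "dz": 0, "roll": 0, "claw": 1}, {"dx": 1, "dy": 3.95, "dz": 0, "roll": 0, "claw": 1}, {"dx": 1, "dy": 3.95, "dz": 0, "roll": 0, "claw": 1}]}}

```text
clock: 13.8
tcp_pos: [0.5501, -0.1124, 0.2501]
orientation: [0.0, 0.139, 0.99, -0.0]
wrist_force: [-0.1, -0.0, -0.1]
finger_gap: 0.0857
grip_force: 0.0
```

Run:
```python
from t import *
w=cam('wrist');c=cam('top');s=cam('side');st=get_state();print(st['clock'],st['tcp_pos'],yaw(st),st['finger_gap'])
cv2.imwrite('pics/t6.png',np.hstack([cv2.resize(s['image'][100:200,240:380],(400,286)),cv2.resize(w['image'],(400,286))]))
print(proj(w,[[.560,-.112,.141],[.56,-.112,.17],st['tcp_pos']]))
```

```text
13.95 [ 0.5500612  -0.11294415  0.25005109] 163.89594502650144 0.08531797082725524
[[259.83797868 198.31431621]
 [260.2160166  210.91900996]
 [254.48398489 251.2993444 ]]
```

View pics/t6.png

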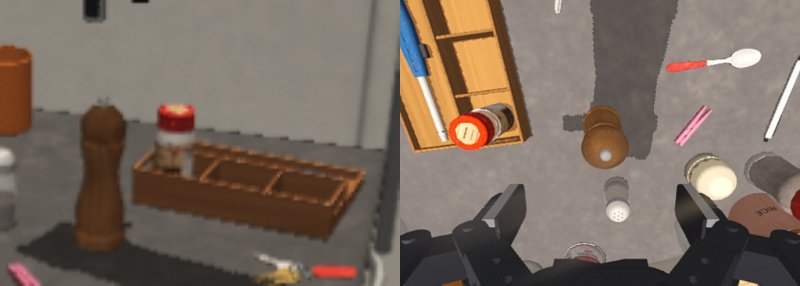

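The spice jar stands upright in the far cell. The mill's knob is at native (262,209) in the wrist view, within 2 px of the prediction.

Emit:
{"op": "send_rows", "data": {"increments": [{"dx": 0.35, "dy": 0.1, "dz": -1, "roll": 0, "claw": 1}, {"dx": 0.35, "dy": 0.1, "dz": -2.5, "roll": 0, "claw": 1}, {"dx": 0.35, "dy": 0.1, "dz": -4, "roll": 0, "claw": 1}, {"dx": 0.35, "dy": 0.1, "dz": -4.8, "roll": 0, "claw": 1}, {"dx": 0.35, "dy": 0.1, "dz": -5.1, "roll": 0, "claw": 1}]}}

```text
clock: 14.58
tcp_pos: [0.5579, -0.11, 0.1211]
orientation: [-0.001, 0.14, 0.99, 0.0]
wrist_force: [-0.5, -1.2, 0.7]
finger_gap: 0.0852
grip_force: 0.0
```

Emit:
{"op": "send_rows", "data": {"increments": [{"dx": 0, "dy": 0, "dz": 0, "roll": 0, "claw": -1}, {"dx": 0, "dy": 0, "dz": 0, "roll": 0, "claw": -1}, {"dx": 0, "dy": 0, "dz": 0, "roll": 0, "claw": -1}, {"dx": 0, "dy": 0, "dz": 0, "roll": 0, "claw": -1}, {"dx": 0, "dy": 0, "dz": 0, "roll": 0, "claw": -1}], "grip_force": 60}}

```text
clock: 15.2
tcp_pos: [0.5601, -0.1099, 0.1244]
orientation: [0.002, 0.139, 0.99, -0.0]
wrist_force: [0.0, 1.0, 4.6]
finger_gap: 0.0459
grip_force: 61.6
```

Run:
```python
from t import *
s=cam('side');st=get_state();print(st['clock'],st['tcp_pos'],yaw(st),st['finger_gap'],st['grip_force'],st['wrist_force'])
```

```text
15.25 [ 0.56012665 -0.10991928  0.12434262] 163.97196704797875 0.04613813749151564 61.62090390629601 [-0.7168028  -0.16334839  6.16296321]
```

Emit:
{"op": "send_rows", "data": {"increments": [{"dx": 0, "dy": 0, "dz": 0.7, "roll": 0, "claw": -1}, {"dx": 0, "dy": 0, "dz": 1.8, "roll": 0, "claw": -1}, {"dx": -0.5, "dy": -0.1, "dz": 2.8, "roll": 0, "claw": -1}, {"dx": -1.7, "dy": -0.8, "dz": 3.2, "roll": 0, "claw": -1}, {"dx": -3.2, "dy": -1.8, "dz": 3.2, "roll": 0, "claw": -1}]}}

```text
clock: 15.88
tcp_pos: [0.4791, -0.1549, 0.2036]
orientation: [0.001, 0.138, 0.99, -0.0]
wrist_force: [-0.1, -0.4, -1.7]
finger_gap: 0.0457
grip_force: 62.0
```

Emit:
{"op": "send_rows", "data": {"increments": [{"dx": -1.5, "dy": -0.9, "dz": 0, "roll": 0, "claw": -1}, {"dx": -3, "dy": -1.9, "dz": 0, "roll": 0, "claw": -1}, {"dx": -4.3, "dy": -2.8, "dz": 0, "roll": 0, "claw": -1}, {"dx": -5.15, "dy": -3.35, "dz": 0, "roll": 0, "claw": -1}, {"dx": -5.15, "dy": -3.35, "dz": 0, "roll": 0, "claw": -1}]}}

```text
clock: 16.5
tcp_pos: [0.349, -0.2388, 0.2027]
orientation: [-0.0, 0.141, 0.99, -0.0]
wrist_force: [0.3, -0.1, -2.5]
finger_gap: 0.0458
grip_force: 62.1
```

Run:
```python
from t import *
cam('side');w=cam('wrist');c=cam('top');s=cam('side');st=get_state();print(st['clock'],st['tcp_pos'],yaw(st),st['finger_gap'])
cv2.imwrite('pics/t7.png',np.hstack([cv2.resize(s['image'][110:190,260:380],(450,300)),cv2.resize(w['image'],(350,300))]))
```

```text
16.7 [ 0.350752  -0.2379781  0.2026224] 164.02045007828897 0.04589806878335879
```

View pics/t7.png

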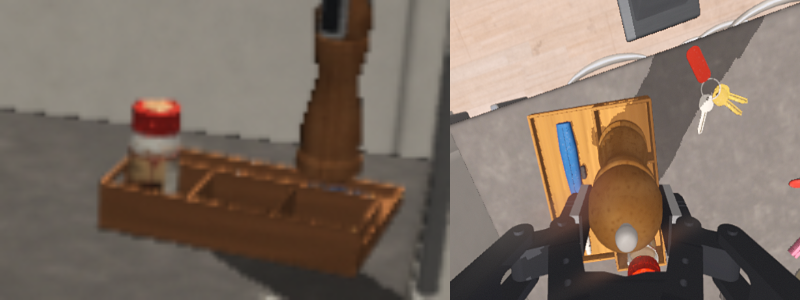

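The side view shows the mill upright above the near cell, and the wrist view shows it centred. I'll lower it in steps while watching the force.

Emit:
{"op": "send_rows", "data": {"increments": [{"dx": 0, "dy": 0, "dz": -0.4, "roll": 0, "claw": -1}, {"dx": 0, "dy": 0, "dz": -0.8, "roll": 0, "claw": -1}, {"dx": 0, "dy": 0, "dz": -1.2, "roll": 0, "claw": -1}, {"dx": 0, "dy": 0, "dz": -1.5, "roll": 0, "claw": -1}, {"dx": 0, "dy": 0, "dz": -1.7, "roll": 0, "claw": -1}]}}

```text
clock: 17.32
tcp_pos: [0.35, -0.2381, 0.1594]
orientation: [-0.0, 0.139, 0.99, 0.0]
wrist_force: [-0.5, -0.2, -1.1]
finger_gap: 0.0457
grip_force: 62.1
```

Run:
```python
from t import *
s=cam('side');w=cam('wrist');st=get_state();print(st['clock'],st['tcp_pos'],st['wrist_force'],st['ft_torque'])
cv2.imwrite('pics/t8.png',np.hstack([cv2.resize(s['image'][110:190,260:380],(450,300),interpolation=2),cv2.resize(w['image'][90:340,170:400],(350,380))[:300]]))
```

```text
17.425 [ 0.34990402 -0.23806214  0.15949803] [ 0.2676809   0.07527984 -1.37743366] [ 0.03509649 -0.00673141  0.07647967]
```

View pics/t8.png

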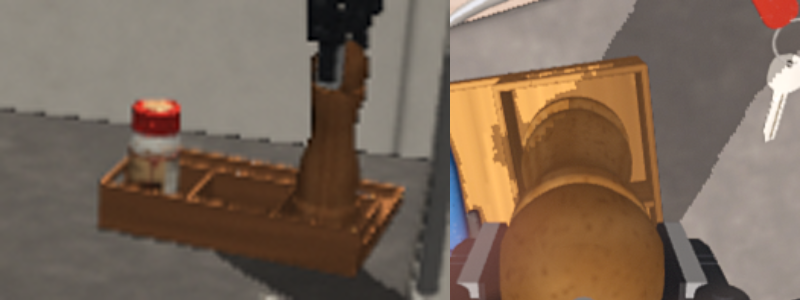

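The foot is inside the cell with a gap on every side. I'll lower it the rest of the way and release.

Emit:
{"op": "send_rows", "data": {"increments": [{"dx": 0, "dy": 0, "dz": -0.3, "roll": 0, "claw": -1}, {"dx": 0, "dy": 0, "dz": -0.6, "roll": 0, "claw": -1}, {"dx": 0, "dy": 0, "dz": -0.9, "roll": 0, "claw": -1}, {"dx": 0, "dy": 0, "dz": -1.1, "roll": 0, "claw": -1}, {"dx": 0, "dy": 0, "dz": -1.15, "roll": 0, "claw": -1}]}}

```text
clock: 18.05
tcp_pos: [0.35, -0.2381, 0.1309]
orientation: [-0.0, 0.139, 0.99, 0.0]
wrist_force: [-0.4, 0.1, -2.2]
finger_gap: 0.0459
grip_force: 62.1
```

Emit:
{"op": "send_rows", "data": {"increments": [{"dx": 0, "dy": 0, "dz": 0, "roll": 0, "claw": -1}, {"dx": 0, "dy": 0, "dz": 0, "roll": 0, "claw": 0.9}, {"dx": 0, "dy": 0, "dz": 0, "roll": 0, "claw": 0.9}, {"dx": 0, "dy": 0, "dz": 0, "roll": 0, "claw": 0.9}, {"dx": 0, "dy": 0, "dz": 0, "roll": 0, "claw": 0.9}]}}

```text
clock: 18.68
tcp_pos: [0.3503, -0.2384, 0.1315]
orientation: [0.0, 0.139, 0.99, -0.0]
wrist_force: [-1.1, -0.9, -0.2]
finger_gap: 0.0809
grip_force: 0.0
```

Emit:
{"op": "send_rows", "data": {"increments": [{"dx": 0, "dy": 0, "dz": 0.6, "roll": 0, "claw": 1}, {"dx": 0, "dy": 0, "dz": 1.8, "roll": 0, "claw": 1}, {"dx": 0, "dy": 0, "dz": 3, "roll": 0, "claw": 1}, {"dx": 0, "dy": 0, "dz": 4.5, "roll": 0, "claw": 1}, {"dx": 1, "dy": 0.7, "dz": 4.5, "roll": 0, "claw": 1}]}}

```text
clock: 19.3
tcp_pos: [0.3762, -0.2225, 0.2469]
orientation: [0.002, 0.141, 0.99, -0.002]
wrist_force: [0.5, 0.2, -1.4]
finger_gap: 0.0854
grip_force: 0.0
```

Emit:
{"op": "send_rows", "data": {"increments": [{"dx": 2.2, "dy": 0.8, "dz": 0, "roll": 0, "claw": 1}, {"dx": 4.4, "dy": 1.6, "dz": 0, "roll": 0, "claw": 1}, {"dx": 6.6, "dy": 2.4, "dz": 0, "roll": 0, "claw": 1}, {"dx": 8.8, "dy": 3.2, "dz": 0, "roll": 0, "claw": 1}, {"dx": 11, "dy": 3.9, "dz": 0, "roll": 0, "claw": 1}]}}

```text
clock: 19.92
tcp_pos: [0.652, -0.1223, 0.2437]
orientation: [0.0, 0.139, 0.99, -0.0]
wrist_force: [1.3, -1.0, 1.0]
finger_gap: 0.0857
grip_force: 0.0
```

Run:
```python
from t import *
cam('wrist');w=cam('wrist');s=cam('side');st=get_state();print(st['clock'],st['tcp_pos'],yaw(st),st['finger_gap'])
cv2.imwrite('pics/t9.png',np.hstack([cv2.resize(s['image'][100:200,240:380],(400,286)),cv2.resize(w['image'],(400,286))]))
print(proj(w,[[.679,-.123,.088],st['tcp_pos']]))
```

```text
20.075 [ 0.65199313 -0.12195411  0.24088899] 164.1310568008324 0.08504493102343422
[[258.76657977 195.49399008]
 [248.52088371 242.08615916]]
```

View pics/t9.png

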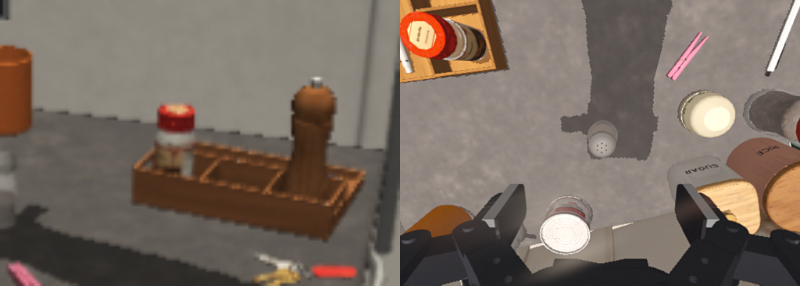

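The mill stands upright in the near cell. The salt cap is at native (258.6,194.7) in the wrist view, as predicted.

Emit:
{"op": "send_rows", "data": {"increments": [{"dx": 0.5, "dy": 0, "dz": -1.5, "roll": 0, "claw": 1}, {"dx": 1.1, "dy": 0, "dz": -3.2, "roll": 0, "claw": 1}, {"dx": 1.1, "dy": 0, "dz": -5, "roll": 0, "claw": 0.8}, {"dx": 1.1, "dy": 0, "dz": -6.5, "roll": 0, "claw": 0.8}, {"dx": 1.1, "dy": 0, "dz": -7, "roll": 0, "claw": 0.8}]}}

```text
clock: 20.7
tcp_pos: [0.6749, -0.1233, 0.0665]
orientation: [-0.002, 0.14, 0.99, 0.0]
wrist_force: [-0.1, 0.8, 0.7]
finger_gap: 0.077
grip_force: 0.0
```

Emit:
{"op": "send_rows", "data": {"increments": [{"dx": 0, "dy": 0, "dz": -0.1, "roll": 0, "claw": 0.5}, {"dx": 0, "dy": 0, "dz": -0.1, "roll": 0, "claw": -1}, {"dx": 0, "dy": 0, "dz": -0.1, "roll": 0, "claw": -1}, {"dx": 0, "dy": 0, "dz": -0.1, "roll": 0, "claw": -1}, {"dx": 0, "dy": 0, "dz": -0.1, "roll": 0, "claw": -1}], "grip_force": 40}}

```text
clock: 21.32
tcp_pos: [0.6791, -0.1239, 0.0688]
orientation: [0.002, 0.139, 0.99, -0.0]
wrist_force: [-0.9, -0.9, 6.8]
finger_gap: 0.0317
grip_force: 39.8
```

Emit:
{"op": "send_rows", "data": {"increments": [{"dx": 0, "dy": 0, "dz": 0, "roll": 0, "claw": -1}, {"dx": 0, "dy": 0, "dz": 0, "roll": 0, "claw": -1}, {"dx": 0, "dy": 0, "dz": 0, "roll": 0, "claw": -1}, {"dx": 0, "dy": 0, "dz": 0.3, "roll": 0, "claw": -1}, {"dx": 0, "dy": 0, "dz": 0.8, "roll": 0, "claw": -1}]}}

```text
clock: 21.95
tcp_pos: [0.6772, -0.1231, 0.0864]
orientation: [-0.001, 0.139, 0.99, 0.0]
wrist_force: [-0.1, -0.0, -1.0]
finger_gap: 0.0316
grip_force: 39.8
```

Emit:
{"op": "send_rows", "data": {"increments": [{"dx": 0, "dy": 0, "dz": 1.8, "roll": 0, "claw": -1}, {"dx": -1, "dy": 0, "dz": 3.6, "roll": 0, "claw": -1}, {"dx": -3, "dy": 0.6, "dz": 4.6, "roll": 0, "claw": -1}, {"dx": -5, "dy": 1.7, "dz": 4.6, "roll": 0, "claw": -1}, {"dx": -7, "dy": 3, "dz": 4.6, "roll": 0, "claw": -1}]}}

```text
clock: 22.58
tcp_pos: [0.5016, -0.048, 0.2025]
orientation: [0.001, 0.14, 0.99, 0.0]
wrist_force: [0.6, 0.3, -0.7]
finger_gap: 0.0316
grip_force: 39.9
```

Emit:
{"op": "send_rows", "data": {"increments": [{"dx": -1.4, "dy": 1.6, "dz": 0, "roll": 0, "claw": -1}, {"dx": -2.6, "dy": 3.5, "dz": 0, "roll": 0, "claw": -1}, {"dx": -3.4, "dy": 5.5, "dz": 0, "roll": 0, "claw": -1}, {"dx": -3.9, "dy": 7.7, "dz": 0, "roll": 0, "claw": -1}, {"dx": -4.1, "dy": 9.9, "dz": 0, "roll": 0, "claw": -1}]}}

```text
clock: 23.2
tcp_pos: [0.3995, 0.2008, 0.2026]
orientation: [0.001, 0.14, 0.99, 0.0]
wrist_force: [1.3, 0.3, -0.5]
finger_gap: 0.0316
grip_force: 39.9
```

Emit:
{"op": "send_rows", "data": {"increments": [{"dx": -0.2, "dy": 2.2, "dz": 0, "roll": 0, "claw": -1}, {"dx": -0.4, "dy": 4.2, "dz": 0, "roll": 0, "claw": -1}, {"dx": -0.5, "dy": 5.7, "dz": 0, "roll": 0, "claw": -1}, {"dx": -0.5, "dy": 5.7, "dz": -0.5, "roll": 0, "claw": -1}, {"dx": -0.5, "dy": 5.7, "dz": -1, "roll": 0, "claw": -1}]}}

```text
clock: 23.82
tcp_pos: [0.3874, 0.3414, 0.1759]
orientation: [-0.0, 0.139, 0.99, -0.0]
wrist_force: [-0.1, 0.0, -1.9]
finger_gap: 0.0315
grip_force: 40.0
```

Run:
```python
from t import *
cam('wrist');w=cam('wrist','w10');s=cam('side');st=get_state();print(st['clock'],st['tcp_pos'],yaw(st),st['finger_gap'])
o=np.hstack([cv2.resize(s['image'][190:310,220:340],(384,384)),w['image'][:, 60:460]]);cv2.imwrite('pics/t10.png',o)
print(proj(w,[[.388,.343,.005],[.388,.343,.045]]))
```

```text
23.975 [0.38708539 0.34021423 0.17539671] 163.88399428242602 0.03136477070420742
[[259.48664816 170.88934629]
 [259.76912401 181.71975175]]
```

View pics/t10.png

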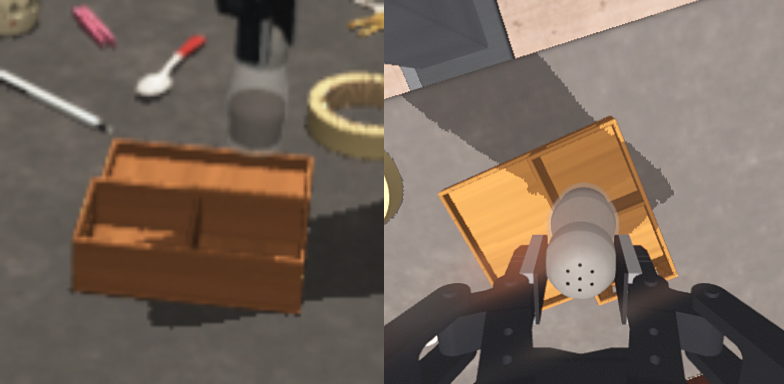

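The side view shows the shaker hanging upright over the short caddy. In the wrist view the near cell spans about (540–637, 125–205), and its predicted centre (584,176) fits. I'll lower it.

Emit:
{"op": "send_rows", "data": {"increments": [{"dx": 0, "dy": 0.1, "dz": -1, "roll": 0, "claw": -1}, {"dx": 0, "dy": 0.1, "dz": -2, "roll": 0, "claw": -1}, {"dx": 0, "dy": 0.1, "dz": -3, "roll": 0, "claw": -1}, {"dx": 0, "dy": 0.1, "dz": -3.7, "roll": 0, "claw": -1}, {"dx": 0, "dy": 0.1, "dz": -3.95, "roll": 0, "claw": -1}]}}

```text
clock: 24.6
tcp_pos: [0.3875, 0.343, 0.077]
orientation: [-0.001, 0.14, 0.99, -0.0]
wrist_force: [0.1, -0.3, -0.7]
finger_gap: 0.0314
grip_force: 40.0
```

Emit:
{"op": "send_rows", "data": {"increments": [{"dx": 0, "dy": 0, "dz": -0.1, "roll": 0, "claw": -1}, {"dx": 0, "dy": 0, "dz": -0.1, "roll": 0, "claw": -1}, {"dx": 0, "dy": 0, "dz": -0.1, "roll": 0, "claw": 0.6}, {"dx": 0, "dy": 0, "dz": -0.1, "roll": 0, "claw": 0.6}, {"dx": 0, "dy": 0, "dz": -0.1, "roll": 0, "claw": 0.6}]}}

```text
clock: 25.22
tcp_pos: [0.3879, 0.3444, 0.0754]
orientation: [0.0, 0.139, 0.99, 0.0]
wrist_force: [0.1, 0.1, 0.4]
finger_gap: 0.068
grip_force: 0.0
```

Emit:
{"op": "send_rows", "data": {"increments": [{"dx": 0, "dy": 0, "dz": 0.1, "roll": 0, "claw": 0.6}, {"dx": 0, "dy": 0, "dz": 1, "roll": 0, "claw": 0.7}, {"dx": 0, "dy": 0, "dz": 2.5, "roll": 0, "claw": 0.7}, {"dx": 0, "dy": 0, "dz": 4.5, "roll": 0, "claw": 0.7}, {"dx": 0, "dy": 0, "dz": 6, "roll": -0.5, "claw": 0.5}]}}

```text
clock: 25.85
tcp_pos: [0.388, 0.3444, 0.2274]
orientation: [0.001, 0.175, 0.985, 0.001]
wrist_force: [1.2, 0.8, -0.4]
finger_gap: 0.0641
grip_force: 0.0
```

Emit:
{"op": "send_rows", "data": {"increments": [{"dx": 0.8, "dy": -1.6, "dz": 0, "roll": -1.2, "claw": 0.3}, {"dx": 1.6, "dy": -3.2, "dz": 0, "roll": -2.4, "claw": 0.3}, {"dx": 2.3, "dy": -4.8, "dz": 0, "roll": -3.6, "claw": 0.3}, {"dx": 3, "dy": -6.4, "dz": 0, "roll": -4.8, "claw": 0.3}, {"dx": 3.6, "dy": -8, "dz": 0, "roll": -6, "claw": 0.3}]}}

```text
clock: 26.48
tcp_pos: [0.4782, 0.1429, 0.2253]
orientation: [0.0, 0.562, 0.827, 0.0]
wrist_force: [0.6, 0.5, -0.2]
finger_gap: 0.0557
grip_force: 0.0
```

Emit:
{"op": "send_rows", "data": {"increments": [{"dx": 0.6, "dy": -1.4, "dz": -1, "roll": -1.2, "claw": 0.3}, {"dx": 1.1, "dy": -2.8, "dz": -2, "roll": -2.4, "claw": 0.3}, {"dx": 1.5, "dy": -3.4, "dz": -3, "roll": -3.6, "claw": 0.3}, {"dx": 1.5, "dy": -3.4, "dz": -4, "roll": -3.6, "claw": 0.3}, {"dx": 1.5, "dy": -3.4, "dz": -4, "roll": -3.6, "claw": 0.3}]}}

```text
clock: 27.1
tcp_pos: [0.5135, 0.059, 0.1234]
orientation: [-0.001, 0.748, 0.664, -0.002]
wrist_force: [0.7, 0.6, -0.4]
finger_gap: 0.0554
grip_force: 0.0
```

Run:
```python
from t import *
cam('wrist');w=cam('wrist','w11');s=cam('side');st=get_state();print(st['clock'],st['tcp_pos'],yaw(st),st['finger_gap'])
o=np.hstack([cv2.resize(s['image'][190:310,220:340],(384,384)),w['image'][:, 60:460]]);cv2.imwrite('pics/t11.png',o)
print(proj(w,[[.5155,.0646,.005],[.5236,.1306,.005],[.5074,-.0014,.005]]))
```

```text
27.25 [0.51577276 0.05942201 0.12621722] 83.20164994933555 0.055446875405230946
[[257.00092845 177.64547074]
 [257.28611914  94.04583401]
 [256.75507988 250.00289929]]
```

View pics/t11.png

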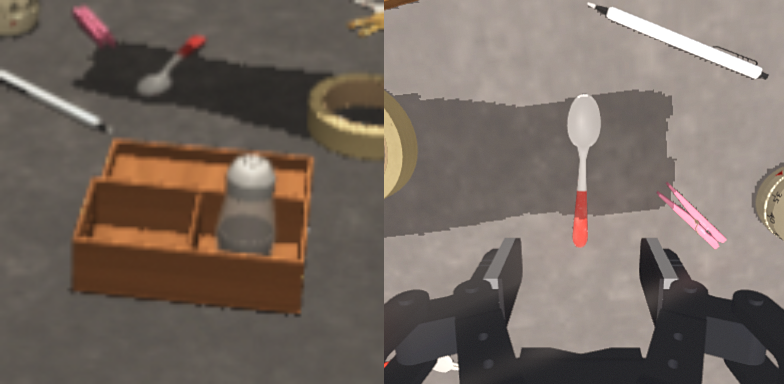

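The shaker stands in its cell. The spoon lies at about native column 259, from row 94 to 246, with its neck between the fingers, so I'll grasp it.

Emit:
{"op": "send_rows", "data": {"increments": [{"dx": 0.05, "dy": 0.1, "dz": -1.3, "roll": 0, "claw": 0}, {"dx": 0.05, "dy": 0.1, "dz": -2.8, "roll": 0, "claw": 0}, {"dx": 0.05, "dy": 0.1, "dz": -4.2, "roll": 0, "claw": 0}, {"dx": 0.05, "dy": 0.1, "dz": -4.8, "roll": 0, "claw": 0}, {"dx": 0.05, "dy": 0.1, "dz": -4.9, "roll": 0, "claw": 0}]}}

```text
clock: 27.88
tcp_pos: [0.5166, 0.0619, 0.0028]
orientation: [-0.0, 0.748, 0.664, -0.0]
wrist_force: [0.0, 0.5, -0.1]
finger_gap: 0.0429
grip_force: 0.0
```

Emit:
{"op": "send_rows", "data": {"increments": [{"dx": 0, "dy": 0, "dz": 0, "roll": 0, "claw": -0.3}, {"dx": 0, "dy": 0, "dz": 0, "roll": 0, "claw": -1}, {"dx": 0, "dy": 0, "dz": 0, "roll": 0, "claw": -1}, {"dx": 0, "dy": 0, "dz": 0, "roll": 0, "claw": -1}, {"dx": 0, "dy": 0, "dz": 0, "roll": 0, "claw": -1}], "grip_force": 30}}

```text
clock: 28.5
tcp_pos: [0.5176, 0.0617, 0.0041]
orientation: [0.001, 0.748, 0.664, 0.001]
wrist_force: [-1.1, 0.2, 7.0]
finger_gap: 0.0188
grip_force: 29.3
```

Emit:
{"op": "send_rows", "data": {"increments": [{"dx": 0, "dy": 0, "dz": 0, "roll": 0, "claw": -1}, {"dx": 0, "dy": 0, "dz": 0, "roll": 0, "claw": -1}, {"dx": 0, "dy": 0, "dz": 0, "roll": 0, "claw": -1}, {"dx": 0, "dy": 0, "dz": 0.5, "roll": 0, "claw": -1}, {"dx": 0, "dy": 0, "dz": 2, "roll": 0, "claw": -1}]}}

```text
clock: 29.12
tcp_pos: [0.5148, 0.0617, 0.0522]
orientation: [-0.001, 0.748, 0.664, -0.001]
wrist_force: [-0.0, -0.3, -0.6]
finger_gap: 0.0186
grip_force: 29.0
```

Run:
```python
from t import *
cam('wrist');w=cam('wrist','w12');s=cam('side');st=get_state();print(st['clock'],st['tcp_pos'],yaw(st),st['finger_gap'],st['grip_force'])
o=np.hstack([cv2.resize(s['image'][190:310,220:340],(384,384)),w['image'][:, 60:460]]);cv2.imwrite('pics/t12.png',o)
```

```text
29.275 [0.51867719 0.0615982  0.05527915] 83.16993552932198 0.018668922919328142 29.02554222063488
```

View pics/t12.png

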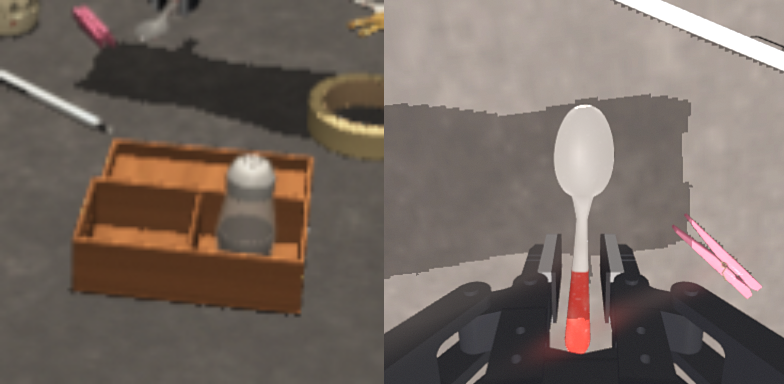

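Emit:
{"op": "send_rows", "data": {"increments": [{"dx": 0, "dy": 0, "dz": 1.5, "roll": 0.6, "claw": -1}, {"dx": -0.3, "dy": 0.5, "dz": 3, "roll": 1.8, "claw": -1}, {"dx": -0.8, "dy": 1.5, "dz": 3, "roll": 3, "claw": -1}, {"dx": -1.3, "dy": 2.6, "dz": 3, "roll": 4.2, "claw": -1}, {"dx": -1.8, "dy": 3.8, "dz": 3, "roll": 5.4, "claw": -1}]}}

```text
clock: 29.9
tcp_pos: [0.4706, 0.1572, 0.1272]
orientation: [-0.0, 0.449, 0.894, -0.0]
wrist_force: [0.3, 0.4, 0.3]
finger_gap: 0.0183
grip_force: 29.1
```

Emit:
{"op": "send_rows", "data": {"increments": [{"dx": -0.4, "dy": 1.2, "dz": 0, "roll": 1.2, "claw": -1}, {"dx": -0.7, "dy": 2.2, "dz": 0, "roll": 2.4, "claw": -1}, {"dx": -1, "dy": 3, "dz": 0, "roll": 3.6, "claw": -1}, {"dx": -1.2, "dy": 3.6, "dz": 0, "roll": 4.8, "claw": -1}, {"dx": -1.25, "dy": 4, "dz": 0, "roll": 6, "claw": -1}]}}

```text
clock: 30.52
tcp_pos: [0.4392, 0.2572, 0.127]
orientation: [-0.001, 0.046, 0.999, -0.0]
wrist_force: [-0.7, 0.1, 0.5]
finger_gap: 0.0188
grip_force: 29.0
```

Emit:
{"op": "send_rows", "data": {"increments": [{"dx": 0, "dy": 0, "dz": 0, "roll": 1.2, "claw": -1}, {"dx": 0, "dy": 0, "dz": 0, "roll": 1.65, "claw": -1}, {"dx": 0, "dy": 0, "dz": -0.4, "roll": 1.65, "claw": -1}, {"dx": 0, "dy": 0, "dz": -1, "roll": 1.65, "claw": -1}, {"dx": 0, "dy": 0, "dz": -1.5, "roll": 1.65, "claw": -1}]}}

```text
clock: 31.15
tcp_pos: [0.4395, 0.2563, 0.0884]
orientation: [-0.001, -0.066, 0.998, -0.0]
wrist_force: [0.1, 0.5, -0.2]
finger_gap: 0.0187
grip_force: 29.1
```

Run:
```python
from t import *
cam('wrist');w=cam('wrist','w13');c=cam('top');st=get_state();print(st['clock'],st['tcp_pos'],yaw(st),st['finger_gap'],st['joint_pos'].round(2))
o=np.hstack([cv2.resize(c['image'][195:285,100:190],(384,384)),w['image'][:, 60:460]]);cv2.imwrite('pics/t13.png',o)
```

```text
31.3 [0.43923217 0.25623708 0.08876696] 187.54729221808583 0.018116334688643213 [ 0.37  0.28 -0.37  0.93  0.    0.24]
```

View pics/t13.png

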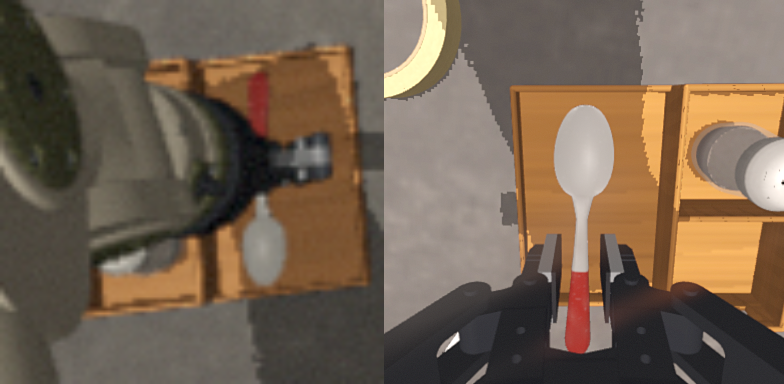

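The spoon is parallel to the tray in both views: the bowl end at (584,105) is inside the lip at row 90, and the handle end is inside the far lip in the top view. I'll lower it and release.

Emit:
{"op": "send_rows", "data": {"increments": [{"dx": 0.1, "dy": 0, "dz": -0.8, "roll": 0, "claw": -1}, {"dx": 0.1, "dy": 0, "dz": -1.6, "roll": 0, "claw": -1}, {"dx": 0.1, "dy": 0, "dz": -2.4, "roll": 0, "claw": -1}, {"dx": 0.1, "dy": 0, "dz": -3, "roll": 0, "claw": -1}, {"dx": 0.1, "dy": 0, "dz": -3.15, "roll": 0, "claw": -1}]}}

```text
clock: 31.92
tcp_pos: [0.4422, 0.2565, 0.0106]
orientation: [-0.001, -0.066, 0.998, -0.0]
wrist_force: [0.2, 0.3, 0.0]
finger_gap: 0.0182
grip_force: 29.1
```

Emit:
{"op": "send_rows", "data": {"increments": [{"dx": 0, "dy": 0, "dz": 0, "roll": 0, "claw": -1}, {"dx": 0, "dy": 0, "dz": 0, "roll": 0, "claw": -0.2}, {"dx": 0, "dy": 0, "dz": 0, "roll": 0, "claw": -0.2}, {"dx": 0, "dy": 0, "dz": 0, "roll": 0, "claw": -0.2}, {"dx": 0, "dy": 0, "dz": 0, "roll": 0, "claw": -0.2}]}}

```text
clock: 32.55
tcp_pos: [0.4428, 0.2567, 0.0115]
orientation: [0.0, -0.066, 0.998, 0.0]
wrist_force: [0.5, 0.4, 1.0]
finger_gap: 0.0339
grip_force: 0.0
```

Emit:
{"op": "send_rows", "data": {"increments": [{"dx": 0, "dy": 0, "dz": 0.4, "roll": 0, "claw": -0.2}, {"dx": 0, "dy": 0, "dz": 1.5, "roll": 0, "claw": -0.2}, {"dx": 0, "dy": 0, "dz": 3.2, "roll": 0, "claw": -0.2}, {"dx": 0, "dy": 0, "dz": 5.2, "roll": 0, "claw": -0.2}, {"dx": 0, "dy": -1, "dz": 7, "roll": 0, "claw": -0.2}]}}

```text
clock: 33.17
tcp_pos: [0.4429, 0.2324, 0.1889]
orientation: [0.001, -0.067, 0.998, 0.0]
wrist_force: [0.6, -0.2, 0.4]
finger_gap: 0.0343
grip_force: 0.0
```

Emit:
{"op": "send_rows", "data": {"increments": [{"dx": 0, "dy": -2, "dz": 0.5, "roll": 0, "claw": -0.2}, {"dx": -0.3, "dy": -4, "dz": 1, "roll": 0, "claw": -0.2}, {"dx": -0.5, "dy": -6, "dz": 1, "roll": 0, "claw": -0.2}, {"dx": -0.5, "dy": -7.5, "dz": 1, "roll": 0, "claw": -0.2}, {"dx": -0.5, "dy": -8, "dz": 1, "roll": 0, "claw": -0.2}]}}

```text
clock: 33.8
tcp_pos: [0.4301, 0.0301, 0.2121]
orientation: [0.001, -0.065, 0.998, -0.0]
wrist_force: [0.1, 0.4, -1.0]
finger_gap: 0.0344
grip_force: 0.0
```

Run:
```python
from t import *
cam('wrist');s=cam('side');c=cam('top');st=get_state();print(st['clock'],st['tcp_pos'],st['finger_gap'])
o=np.hstack([cv2.resize(s['image'][110:310,200:400],(400,400),interpolation=2),cv2.resize(c['image'][110:310,90:420],(400,400*200//330)) if 0 else cv2.resize(c['image'][195:285,100:190],(400,400))]);cv2.imwrite('pics/t14.png',o)
```

```text
33.95 [0.43026285 0.03182712 0.21162012] 0.034200144004131426
```

View pics/t14.png

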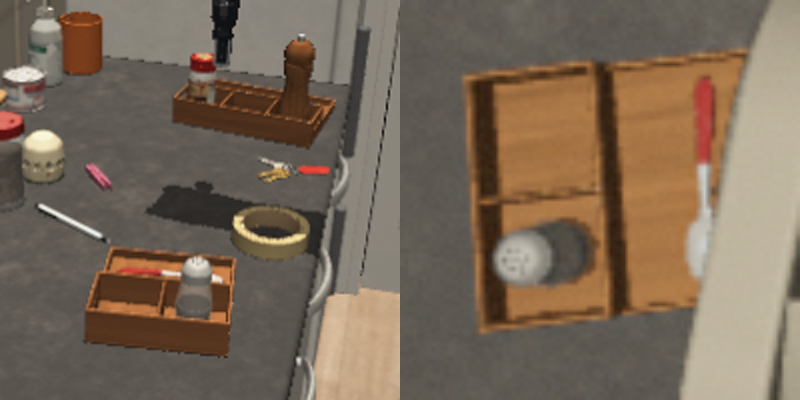

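The side and top views show all five things in place: the spoon flat in its tray, the shaker, spice jar and mill upright in their cells. The bystanders haven't moved and the gripper is clear, so I'll hand in.

```bash
python3 -c "
from workcell import hand_in
print(hand_in())"
```

```text
the job is handed in; nothing more can be done
None
```

Both caddies are made up and the job is handed in at about 34 s of the 144 s; the last camera views showed every item where it belongs and the big jar and timer unmoved, though the hand-in returned no verdict.

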